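Put the fittings tray away and slide the chest shut

TASK

Lower the orange tray of copper fittings into its nest in the blue chest so that it sits fully down, and let it go. Then push the chest's clear sliding door along its track, through the spring catch, until it is fully home against the frame and stays there, without slamming it or forcing it hard against the frame. Leave the jar, the tape and the copper coupling on the bench alone.

Things in the scene. Friction and masses are not known exactly. Their poses are not given: they have to be found in the camera images.
- chest: Blue steel fittings chest fixed on the bench, 480 mm long (its y), 240 deep (x). Origin: centre of its underside, on the bench; z up. The -y half is an open well, its floor at z 20; the +y half is decked over, deck top at z 112, and the open door is parked above it. Two aluminium door tracks run along y at |x| 94 to 120, top at z 131. All in mm.
- nest (a point): Centre of the tray's nest on the floor of the well, at (0, -140, 20) mm from the chest's origin, axes as the chest's. A fence 10 mm high with an outward flared lip (top 17 mm above the floor) encloses 136 mm (x) by 116 mm (y): 3 mm play round the tray. Above the fence the well is free: 188 mm wide in x, and in y from 80 mm on the frame's side to the open door's edge, 75 mm or more away.
- frame: Frame that the door closes against, at the chest's -y end: blue jamb, its top 134 mm above the bench, faced with black rubber buffers either side of a spring catch. Origin: middle of the buffers' face, at (0, -220, 118) mm from the chest's origin, axes as the chest's. The door's origin meets this point when home. The buffers must not take more than 30 N from the door.
- door: Clear door with aluminium edges, 198 x 220 mm, 7 mm thick, slides along chest y. Origin: middle of its leading (-y) edge, underside, 118 mm above the bench; axes as the chest's. Starts 155 to 195 mm from home. Runs with 2 to 3 N of friction; over the last 9 mm two sprung jaws grip its tapered blade, which takes a push rising to 9-17 N just before home. Left short of home it stays ajar.
- door_handle (a point): Centre of the door's black pull bar, 104 mm long (x), 12 mm wide (y), 12 mm high, on two posts 46 mm either side of its centre; (0, 45, 36) mm from the door's origin, so 154 mm above the bench, with 23 mm of free space under the bar. Axes as the door's. With the door home it is 35 mm to the -y side of the nest's centre. The door closes towards the chest's -y.
- tray_grip (a point): Centre of the grip bar of the loose orange tray of fittings, 0.45 to 0.8 kg. Bar 110 mm long (tray x), 14 wide (y), 16 high, its centre 84 mm above the tray's underside, open space under it. Tub below: 130 (x) x 110 (y) x 45 mm high, centred under the bar; half a turn looks the same. Seated, the bar's centre is 84 mm above the nest's floor, tray x along chest x, and the door clears it by 6 mm.
- jar: Bystander: closed jar with a red lid, 60 mm diameter, 70 mm high; origin at the centre of its underside.
- tape: Bystander: roll of brown packing tape lying flat, 100 mm outer diameter, 48 mm high; origin at the centre of its underside.
- coupling: Bystander: copper pipe coupling standing on end, 44 mm diameter, 55 mm high; origin at the centre of its underside.
Mind the look-alikes: they are no part of the job. What is shaped like the part that bears tray_grip but black is not meant.

How it is judged:
By the outcome, as a careful person would: the job done as asked, in the order asked, and still so for the second after the job is handed in, with the robot touching nothing.
It also fails if it takes over 64 s, if anything falls off the work surface, if the arm or the gripper's body presses on something with over 40 N, if the wrist force passes 120 N, or if a joint passes its speed limit or range.

ROBOT

A 6-joint arm with a two-finger parallel gripper is mounted at the origin on the work surface. World frame = base frame: x ahead of the robot, y to its left, z up, the work surface at z = 0. Lengths are in mm, angles in rad, forces in N, time in s.
With the tool pointing down it reaches from about 350 to 775 mm from the base axis. Payload 7.3 kg.
Tool frame: the origin (TCP) lies midway between the tips of the shut fingers; the grasp point (between the pads) lies 19 mm behind it; z points along the fingers, x is the direction in which the jaws open and shut, and the axes are right-handed (so a half turn about z gives the same grasp; the last joint's range is limited). The gripper opens to 92 mm and grips with 3 to 60 N. Pads are 19 mm wide; open, the fingers measure 130 mm over their backs; the gripper's body (75 mm by 190 mm) begins 47 mm behind the grasp point.
Start: joints at [-1.305, 0.342, 1.524, -0, 1.275, -0.146], TCP at [210.16, -481.121, 226.741] pointing down, gripper open.
Joint ranges: [-2.53, 2.53], [-0.77, 2.02], [0.04, 2.7], [-1, 4.14], [0.28, 2.66], [-3.11, 3.11]. Speed limits (rad/s): [2.57, 2.57, 3.14, 3.14, 3.14, 3.14].

INTERFACE

Orientations are given as [roll, pitch, yaw] about the fixed x, y, z axes, in that order (R = Rz(yaw) Ry(pitch) Rx(roll)).
In Python, from plant import bot gives the robot as it stands.
- The arm moves only by the shell command python3 -m pendant 'ROWS' [OPENING]. ROWS is JSON, a list of rows, each an object with "linear": the shift along the world's x, y, z in mm, a list of three; "twist": the turn about the world's z in degrees. In form: [{"linear": [x, y, z], "twist": twist}, ...]. A call has 1 to 20 rows; each row is the pose to reach, as a shift and turn from the pose commanded when the call began; what a row does not reach only later rows make up. A row lasts 1/8 s, in which the tool goes at most 62.5 mm and 10.7 degrees, less where a joint would pass 70% of its speed; a pose out of reach is approached as far as the arm can. A call with a gripper value outside its range is refused whole. OPENING is the closure in counts, from 0 (fully open) to 255 (shut), set as the call begins (- or left out, the last holds). The fingers move at their own pace and stop on an object; the grip force is fixed at half the most. Time passes only in rows, so rows that repeat a pose let the fingers close. It gives the time, the measured TCP pose, the force and the opening at its end, in the units of the state.
- bot.get_obs(): the state, without advancing time (a new reading comes with each control period).
- bot.capture(name): name is "scene" or "top" or "wrist"; returns a dict with "frame" (400x640x3 uint8, blue, green, red), "z_map" (400x640 float32, mm along the optical axis (not along the pixel's ray), 0 where there is no reading), "fx", "fy", "cx", "cy" (pixels), "k1" (the pictures are not rectified: a ray, as slopes to the right and down, at radius r is drawn at 1 + k1 r^2 times it, then the intrinsics apply), "rvec" (rotation vector, rad) and "tvec" (3), from world to camera coordinates, as OpenCV has them. Camera axes: x right, y down, z forward; pixel columns grow to the right and rows downward; lengths in mm; the calibration is good to about 2 mm. A picture is of the moment at which its call begins.
- bot.close_job(): hands the job in, once; it reports no verdict.
The state is a dict: "time": time; "joint_positions": joint angles; "dq": joint speeds; "tau": joint torques, N m; "tool_pos": TCP position; "tcp_rot": TCP orientation; "contact_force": force on the tool from outside, world axes, zero at the start; "moment": the same for the moment, N m; "grip_width": finger opening in mm.
Only numpy, scipy, OpenCV 4.12 (cv2) and the standard library are available. Lean on these libraries where they do the work, as an engineer would, in place of code of your own. Each camera call takes 0.05 s, during which the arm holds its last target. There are 200 camera calls.

## Working session

There is one attempt and no reset: what is moved stays moved. The work goes in short steps, Python scripts to look and compute and a shell command to move; the robot and the scene stay as the last step left them, time stands still between calls to the robot, and variables do not carry over. Pictures are saved under pics/ and viewed, about 8 in all and at most 12, crops included, and the job is handed in when it is done.

```bash
mkdir -p pics; cat > h.py <<'E'
import numpy as np, cv2
from plant import bot
def cap(n,save=None):
    c=bot.capture(n)
    if save: cv2.imwrite('pics/'+save,c['frame'])
    R,_=cv2.Rodrigues(np.array(c['rvec'],float)); t=np.array(c['tvec'],float).reshape(3)
    return c,R,t
def cloud(c,R,t):
    "world xyz per pixel (400x640x3), nan where no reading"
    v,u=np.mgrid[0:400,0:640]
    x=(u-c['cx'])/c['fx']; y=(v-c['cy'])/c['fy']; a,b=x.copy(),y.copy()
    for _ in range(8):
        s=1+c['k1']*(a*a+b*b); a,b=x/s,y/s
    z=c['z_map'].astype(float); z=np.where(z>0,z,np.nan)
    return (np.stack([a*z,b*z,z],-1)-t)@R
def get(n,save=None):
    c,R,t=cap(n,save); return c['frame'],cloud(c,R,t)
E
python3 - <<'E'
from h import *
fs=[]
for n in('top','scene'):
    f,P=get(n,n+'0.png'); np.savez('/tmp/'+n,f=f,P=P)
    for p in [(100,200),(200,320),(300,420)]: print(n,p,P[p].round())
print(bot.get_obs())
E
```

```text
top (100, 200) [845. 235.   2.]
top (200, 320) [ 571. -138.   -2.]
top (300, 420) [ 321. -419.   -3.]
scene (100, 200) [-891.   30.  -36.]
scene (200, 320) [ 458. -114.   90.]
scene (300, 420) [881. -93.   1.]
{'time': 0.1, 'joint_positions': array([-1.30501248e+00,  3.42669085e-01,  1.52492272e+00,  7.14838719e-06,
        1.27540617e+00, -1.46009832e-01]), 'dq': array([-0.00022362, -0.00256783, -0.00276283, -0.00083355,  0.00065184,
       -0.00115223]), 'tau': array([ 1.53520417e-03, -4.32004809e+01, -2.44695246e+01,  7.19529949e-02,
        5.26567607e-02, -5.06124934e-05]), 'tool_pos': array([ 210.05381244, -480.74801352,  226.10571013]), 'tcp_rot': array([-3.14138143e+00,  1.38937522e-03, -1.15900459e+00]), 'contact_force': array([-0.47233518,  0.88036032,  1.52969875]), 'moment': array([ 0.01232503, -0.00763927, -0.08335628]), 'grip_width': 92.05435582072204}
```

View pics/top0.png

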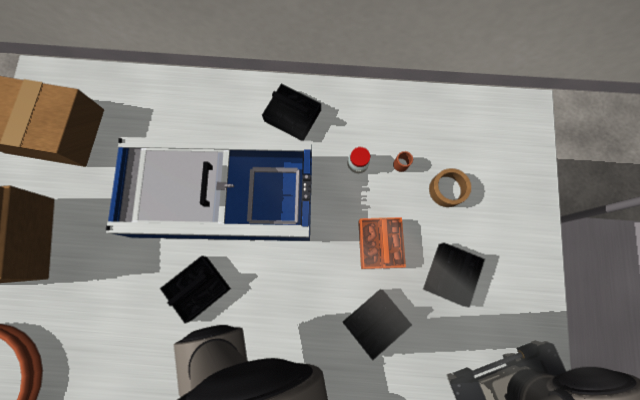

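View pics/scene0.png

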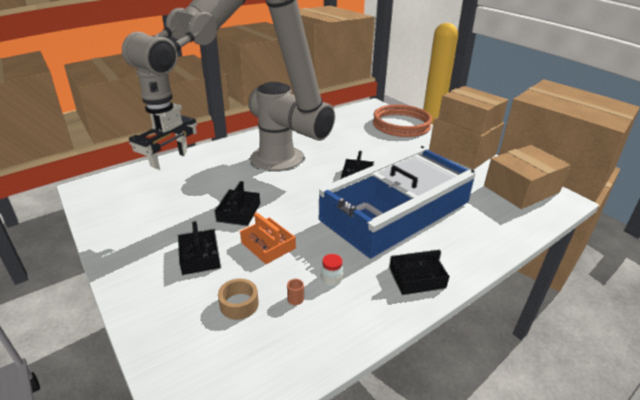

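The top view shows the tray at (382,243) with its bar roughly along world x. The chest spans (110–312, 140–240), its nest is at (274,195) and the handle at (207,184). The black look-alikes are elsewhere.

```bash
cat > m.py <<'E'
from h import *
def rect(p,name):
    r=cv2.minAreaRect(p[:,:2].astype(np.float32)); print(name,len(p),'minrect',np.round(r[0],1),np.round(r[1],1),round(r[2],2),'z',np.nanmedian(p[:,2]).round(1)); return r
E
python3 - <<'E'
from m import *
for n in('top','scene'):
    d=np.load('/tmp/%s.npz'%n); f,P=d['f'].astype(int),d['P']; print(n)
    x,y,z=P[...,0],P[...,1],P[...,2]; b,g,r=f[...,0],f[...,1],f[...,2]
    ora=(r>120)&(r>1.7*g)&(g<140)&(b<100)&(abs(x-450)<250)&(y<-100)&(y>-500)
    q=P[ora&(z>30)&(z<120)]; print('z pct',np.percentile(q[:,2],[5,25,50,75,95,99]).round())
    lab=ora&(z>84)&(z<105); rect(P[lab],'bar')
    lab=ora&(z>38)&(z<55); rect(P[lab],'tubtop')
    ch=(x>400)&(x<850)&(y>-150)&(y<450)
    rect(P[ch&(z>125)&(z<137)&(b>170)&(r>150)],'tracks')
    rect(P[ch&(z>100)&(z<137)&(b>1.6*r)&(b>50)],'blue top')
    rect(P[ch&(z>142)&(z<170)&(r<70)],'handle')
    gray=ch&(z>28)&(z<44)&(abs(b-r)<40)&(r>90); rect(P[gray],'lip')
E
```

```text
top
z pct [37. 45. 68. 88. 92. 94.]
bar 242 minrect [ 461.5 -305.8] [107.3  13. ] 6.21 z 90.5
tubtop 257 minrect [ 546.  -309.6] [123.6 308.5] 87.35 z 43.9
tracks 4100 minrect [562.6 129.3] [240.7 479.6] 2.89 z 129.9
blue top 777 minrect [561.4 129.1] [188.1 479.1] 2.82 z 129.9
handle 263 minrect [560.1 136.7] [101.   14.5] 3.15 z 158.2
lip 289 minrect [667.7 -25.4] [356.5  81.3] 11.78 z 32.8
scene
z pct [32. 39. 46. 71. 93. 94.]
bar 138 minrect [ 462.4 -307.8] [113.2  16.6] 6.38 z 91.8
tubtop 354 minrect [ 463.7 -309.1] [132.6 110.7] 6.6 z 43.9
tracks 2328 minrect [560.7 126.8] [246. 482.] 2.94 z 131.1
blue top 930 minrect [572.3 127.3] [235.3 484.7] 1.51 z 117.8
handle 108 minrect [563.1 133.8] [101.1  13.4] 4.29 z 157.7
lip 135 minrect [649.4 160.4] [422.9 305.4] 76.32 z 34.1
```

```bash
python3 -m pendant '[{"linear":[30,20,0],"twist":-2},{"linear":[70,50,0],"twist":-5},{"linear":[115,80,0],"twist":-8},{"linear":[160,110,0],"twist":-11},{"linear":[205,142,0],"twist":-14},{"linear":[237,163,-10],"twist":-16},{"linear":[252,174,-20],"twist":-17.3},{"linear":[252,174,-20],"twist":-17.3},{"linear":[252,174,-20],"twist":-17.3}]' 60
python3 - <<'E'
from m import *
f,P=get('wrist','w1.png'); f=f.astype(int); x,y,z=np.moveaxis(P,-1,0); b,g,r=np.moveaxis(f,-1,0)
ora=(r>110)&(r>1.7*g)&(b<110)
rect(P[ora&(z>84)&(z<100)&(abs(x-462)<80)&(abs(y+307)<40)],'bar'); rect(P[ora&(z>40)&(z<50)],'tub')
o=bot.get_obs(); print(o['tool_pos'],np.degrees(o['tcp_rot']),o['contact_force'],o['grip_width'])
E
```

```text
time: 1.23
tool_pos: [461.6, -307.6, 206.9]
tcp_rot: [3.141, -0.0, -1.461]
contact_force: [-0.4, -0.7, 0.3]
grip_width: 70.3
bar 1579 minrect [ 462.6 -307.7] [107.8  13.8] 6.48 z 91.9
tub 1599 minrect [ 462.  -307.3] [129.5 109.5] 6.11 z 44.9
[ 461.57028693 -307.89290781  207.10763363] [-1.79998710e+02 -3.28691967e-02 -8.37395926e+01] [-0.2035101  -0.37037956  0.73540321] 70.33732567204916
```

View pics/w1.png

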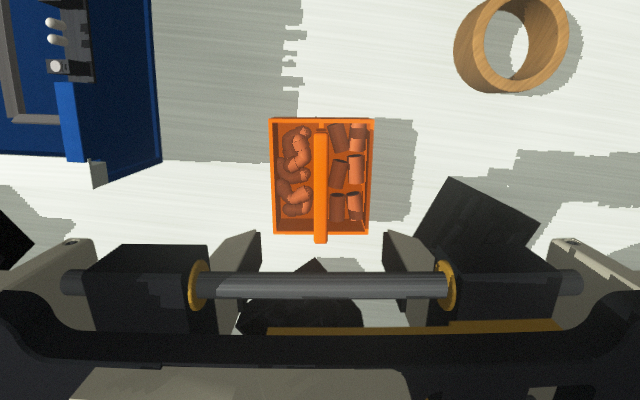

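The wrist view shows the bar along column 320, centred between the fingers. I'll descend and grip.

```bash
python3 -m pendant '[{"linear":[1,0,-25],"twist":0},{"linear":[1,0,-60],"twist":0},{"linear":[1,0,-95],"twist":0},{"linear":[1,0,-125],"twist":0},{"linear":[1,0,-141],"twist":0},{"linear":[1,0,-141],"twist":0},{"linear":[1,0,-141],"twist":0}]' 
python3 -m pendant '[{"linear":[0,0,0],"twist":0},{"linear":[0,0,0],"twist":0},{"linear":[0,0,0],"twist":0},{"linear":[0,0,0],"twist":0},{"linear":[0,0,0],"twist":0},{"linear":[0,0,0],"twist":0},{"linear":[0,0,0],"twist":0},{"linear":[0,0,0],"twist":0}]' 255
python3 -m pendant '[{"linear":[0,0,5],"twist":0},{"linear":[0,0,25],"twist":0},{"linear":[0,0,55],"twist":0},{"linear":[0,0,90],"twist":0},{"linear":[0,0,130],"twist":0},{"linear":[0,0,165],"twist":0},{"linear":[0,0,180],"twist":0},{"linear":[0,0,180],"twist":0},{"linear":[0,0,180],"twist":0}]'
```

```text
time: 2.15
tool_pos: [463.7, -307.9, 67.0]
tcp_rot: [-3.14, -0.002, -1.461]
contact_force: [-0.4, 0.4, -0.7]
grip_width: 70.0
time: 3.15
tool_pos: [463.0, -306.8, 65.6]
tcp_rot: [3.141, 0.001, -1.461]
contact_force: [0.6, 1.5, -0.2]
grip_width: 13.8
time: 4.28
tool_pos: [462.5, -306.6, 243.9]
tcp_rot: [3.139, 0.002, -1.461]
contact_force: [0.2, -0.7, -4.9]
grip_width: 14.2
```

```bash
python3 -m pendant '[{"linear":[7,20,0],"twist":0},{"linear":[20,55,0],"twist":-0.5},{"linear":[36,100,0],"twist":-1},{"linear":[54,150,0],"twist":-1.5},{"linear":[72,200,0],"twist":-2},{"linear":[88,245,0],"twist":-2.6},{"linear":[100,278,0],"twist":-3.1},{"linear":[106,295,0],"twist":-3.4},{"linear":[106,295,0],"twist":-3.4},{"linear":[106,295,0],"twist":-3.4},{"linear":[106,295,0],"twist":-3.4}]'
python3 - <<'E'
from m import *
for n in('wrist','scene'):
    f,P=get(n,n+'2.png'); np.savez('/tmp/%s2'%n,f=f,P=P)
    f=f.astype(int); x,y,z=np.moveaxis(P,-1,0); b,g,r=np.moveaxis(f,-1,0)
    ora=(r>110)&(r>1.7*g)&(b<110)&(abs(x-569)<120)&(abs(y+11)<120)
    rect(P[ora&(z>215)&(z<232)],'tubtop'); rect(P[ora&(z>255)],'bar'); 
    ch=(x>400)&(x<750)&(y>-150)&(y<450)
    rect(P[ch&(z>125)&(z<137)&(b>150)&(r>150)],'tracks')
cv2.imwrite('pics/c2.png',np.hstack([cv2.resize(cv2.imread('pics/wrist2.png'),(400,250)),cv2.resize(cv2.imread('pics/scene2.png'),(400,250))]))
E
```

```text
time: 5.65
tool_pos: [568.9, -13.3, 245.7]
tcp_rot: [3.141, -0.0, -1.522]
contact_force: [0.1, -0.6, -4.0]
grip_width: 13.8
tubtop 3274 minrect [567.5 -14.1] [130.3 110.9] 2.69 z 225.1
bar 3930 minrect [577.8 -13.7] [89.7 14. ] 2.66 z 272.0
tracks 16278 minrect [563.1 100.6] [240.6 426.1] 2.95 z 130.9
tubtop 486 minrect [568.7 -14.8] [134.8 114.2] 3.6 z 222.7
bar 89 minrect [580.7 -22.8] [88.8 26.5] 21.44 z 268.3
tracks 2050 minrect [560.7 129. ] [248.1 485.2] 3.04 z 130.8
```

View pics/c2.png

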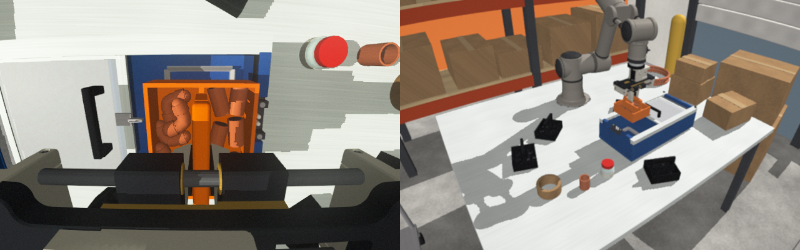

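```bash
python3 - <<'E'
from m import *
d=np.load('/tmp/wrist2.npz'); f,P=d['f'].astype(int),d['P']; x,y,z=np.moveaxis(P,-1,0); b,g,r=np.moveaxis(f,-1,0)
a=np.radians(2.9); c=np.array([562.3,128.5]); Rl=np.array([[np.cos(a),-np.sin(a)],[np.sin(a),np.cos(a)]])
L=(P[...,:2]-c)@Rl; X,Y=L[...,0],L[...,1]
tr=(z>126)&(z<135)&(abs(X)<135)&(Y<250)&(Y>-250)
for lo in range(-240,100,40):
    q=X[tr&(Y>lo)&(Y<lo+40)]; print(lo,np.percentile(q[q>80],[1,99]).round(1) if (q>80).sum()>20 else '',np.percentile(q[q<-80],[1,99]).round(1) if (q<-80).sum()>20 else '')
for s in(-1,1):
    q=Y[tr&(X*s>96)&(X*s<118)]; print('ends',s,np.percentile(q,[.2,.5,99.5]).round(1), len(q))
lip=(z>28)&(z<42)&(abs(X)<90)&(Y<-60)&(Y>-215)&(r>70)&(abs(b-r)<50)
q=np.c_[X[lip],Y[lip],z[lip]]; print('lip',len(q),np.percentile(q,[1,5,50,95,99],axis=0).round(1) if len(q) else '')
hd=(z>146)&(z<165)&(abs(X)<70)&(Y>-60)&(Y<60)&(r<70); rect(np.c_[X[hd],Y[hd],z[hd]],'handle local')
ora=(r>110)&(r>1.7*g)&(b<110)&(z>215)&(z<232)&(abs(x-569)<120); rect(np.c_[X[ora],Y[ora],z[ora]],'tub local')
dr=(z>112)&(z<130)&(abs(X)<90)&(Y>-110)&(Y<-10); print('door edge',np.percentile(Y[dr],[0.5,2,5]))
E
```

```text
-240 [ 80.8 119. ] 
-200 [ 93.7 118.6] 
-160 [ 93.7 118.6] 
-120 [ 93.2 118.8] 
-80 [ 93.4 119.1] 
-40 [ 90.2 119.1] 
0 [ 90.7 119.2] [-120.9 -119.1]
40 [ 90.1 119.1] [-120.7 -118.8]
80 [ 90.9 118.6] Traceback (most recent call last):
  File "<stdin>", line 9, in <module>
    return _quantile_unchecked(
        a, q, axis, out, overwrite_input, method, keepdims, weights)
    return _ureduce(a,
                    func=_quantile_ureduce_func,
    ...<5 lines>...
                    overwrite_input=overwrite_input,
                    method=method)
    r = func(a, **kwargs)
    result = _quantile(arr,
                       quantiles=q,
    ...<2 lines>...
                       out=out,
                       weights=wgt)
    slices_having_nans = np.isnan(arr[-1, ...])
                                  ~~~^^^^^^^^^
IndexError: index -1 is out of bounds for axis 0 with size 0
```

```bash
python3 - <<'E'
from m import *
d=np.load('/tmp/wrist2.npz'); f,P=d['f'].astype(int),d['P']; x,y,z=np.moveaxis(P,-1,0); b,g,r=np.moveaxis(f,-1,0)
a=np.radians(2.9); c=np.array([562.3,128.5]); Rl=np.array([[np.cos(a),-np.sin(a)],[np.sin(a),np.cos(a)]])
L=(P[...,:2]-c)@Rl; X,Y=L[...,0],L[...,1]
tr=(z>126)&(z<137)&(abs(X)<135)&(Y<250)&(Y>-260)
q=Y[tr&(X>60)&(X<118)]; print('end',np.percentile(q,[.2,1]).round(1),len(q))
lip=(z>28)&(z<42)&(abs(X)<90)&(Y<-60)&(Y>-215)&(r>70)&(abs(b-r)<50)
q=np.c_[X[lip],Y[lip],z[lip]]; print('lip',len(q),np.percentile(q,[1,5,50,95,99],axis=0).round(1) if len(q) else '')
hd=(z>146)&(z<165)&(abs(X)<70)&(Y>-60)&(Y<60)&(r<70); rect(np.c_[X[hd],Y[hd],z[hd]],'handle local')
ora=(r>110)&(r>1.7*g)&(b<110)&(z>215)&(z<232)&(abs(x-569)<120); rect(np.c_[X[ora],Y[ora],z[ora]],'tub local')
d=np.load('/tmp/top.npz'); f,P=d['f'].astype(int),d['P']; z=P[...,2]; b,g,r=np.moveaxis(f,-1,0)
L=(P[...,:2]-c)@Rl; X,Y=L[...,0],L[...,1]
lip=(z>30)&(z<42)&(abs(X)<88)&(Y<-60)&(Y>-212)&(abs(b-r)<50)&(r>60); rect(np.c_[X[lip],Y[lip],z[lip]],'lip top')
E
```

```text
end [-239.2 -237.5] 14432
lip 1221 [[  53.2 -207.5   28.7]
 [  56.5 -204.4   29.6]
 [  71.7 -140.    34.2]
 [  77.5  -76.4   37.2]
 [  77.6  -73.1   37.9]]
handle local 2141 minrect [-0.3  8.4] [ 14.3 103.4] 89.79 z 159.5
tub local 3274 minrect [  -2.  -142.7] [110.9 130.3] 89.79 z 225.1
lip top 576 minrect [-1.000e-01 -1.403e+02] [135.6 155.6] 90.0 z 33.5
```

```bash
python3 -m pendant '[{"linear":[1.5,2.3,0],"twist":0.2},{"linear":[1.5,2.3,-15],"twist":0.2},{"linear":[1.5,2.3,-40],"twist":0.2},{"linear":[1.5,2.3,-65],"twist":0.2},{"linear":[1.5,2.3,-90],"twist":0.2},{"linear":[1.5,2.3,-110],"twist":0.2},{"linear":[1.5,2.3,-125],"twist":0.2},{"linear":[1.5,2.3,-132],"twist":0.2},{"linear":[1.5,2.3,-132],"twist":0.2},{"linear":[1.5,2.3,-132],"twist":0.2},{"linear":[1.5,2.3,-132],"twist":0.2}]'
python3 - <<'E'
from m import *
f,P=get('wrist','w3.png'); f=f.astype(int); x,y,z=np.moveaxis(P,-1,0); b,g,r=np.moveaxis(f,-1,0)
a=np.radians(2.9); c=np.array([562.3,128.5]); Rl=np.array([[np.cos(a),-np.sin(a)],[np.sin(a),np.cos(a)]])
L=(P[...,:2]-c)@Rl; X,Y=L[...,0],L[...,1]
lip=(z>28)&(z<42)&(abs(X)<90)&(Y<-60)&(Y>-215)&(r>70)&(abs(b-r)<50)
q=np.c_[X[lip],Y[lip],z[lip]]; print('lip',len(q),np.percentile(q,[1,5,50,95,99],axis=0).round(1) if len(q) else '')
ora=(r>110)&(r>1.7*g)&(b<110)&(abs(x-569)<120)&(z>83)&(z<99); rect(np.c_[X[ora],Y[ora],z[ora]],'tub local')
tr=(z>126)&(z<137)&(X>60)&(X<135)&(Y<250)&(Y>-260);print('track',np.percentile(X[tr&(Y>-200)&(Y<-50)],[1,99]),np.percentile(Y[tr&(X<118)],[.2,1]))
E
```

```text
time: 7.12
tool_pos: [571.1, -9.9, 114.5]
tcp_rot: [-3.14, -0.0, -1.517]
contact_force: [-0.2, -0.1, -5.2]
grip_width: 13.7
lip 2388 [[  63.7 -205.9   29. ]
 [  66.3 -201.2   29.7]
 [  72.1 -138.9   34.2]
 [  77.1  -79.3   37.1]
 [  77.7  -74.4   37.9]]
tub local 3282 minrect [  -0.  -139.4] [131.  110.8] 0.05 z 93.9
track [ 93.60543831 119.30598036] [-239.47403445 -237.97569367]
```

View pics/w3.png

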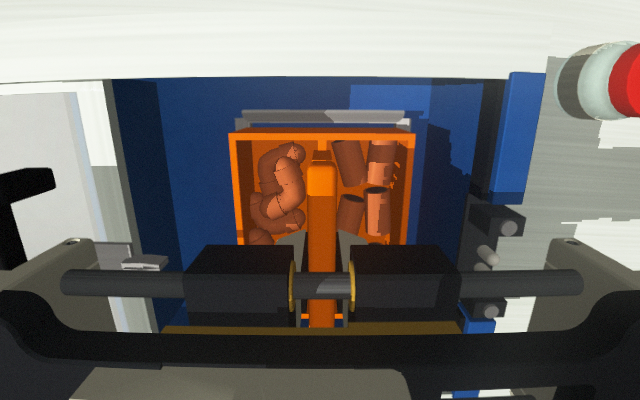

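The tray hangs centred over the fence (fence cols 240–412, tub 230–414), within about 1 mm. I'll lower it slowly.

```bash
python3 -m pendant '[{"linear":[0,-0.6,-4],"twist":0},{"linear":[0,-0.6,-8],"twist":0},{"linear":[0,-0.6,-12],"twist":0},{"linear":[0,-0.6,-16],"twist":0},{"linear":[0,-0.6,-19],"twist":0},{"linear":[0,-0.6,-22],"twist":0},{"linear":[0,-0.6,-24],"twist":0},{"linear":[0,-0.6,-26],"twist":0},{"linear":[0,-0.6,-27],"twist":0},{"linear":[0,-0.6,-27],"twist":0},{"linear":[0,-0.6,-27],"twist":0}]'
```

```text
time: 8.55
tool_pos: [570.7, -10.4, 86.9]
tcp_rot: [-3.141, -0.0, -1.517]
contact_force: [0.0, -0.8, -4.5]
grip_width: 13.7
```

```bash
python3 -m pendant '[{"linear":[0,0,-1],"twist":0},{"linear":[0,0,-1.5],"twist":0},{"linear":[0,0,-1.5],"twist":0},{"linear":[0,0,-1.5],"twist":0}]'
python3 - <<'E'
from m import *
f,P=get('wrist','w4.png'); f=f.astype(int); x,y,z=np.moveaxis(P,-1,0); b,g,r=np.moveaxis(f,-1,0)
ora=(r>110)&(r>1.7*g)&(b<110)&(abs(x-569)<120)&(z>55)&(z<72); rect(P[ora],'tubtop expect 65')
E
```

```text
time: 9.05
tool_pos: [570.7, -10.4, 85.6]
tcp_rot: [-3.141, -0.0, -1.517]
contact_force: [-0.7, 0.6, 0.6]
grip_width: 13.7
tubtop expect 65 3138 minrect [569.  -11.3] [130.9 111. ] 2.99 z 64.9
```

The weight has transferred to the floor and the tub top is at z 64.9, so the tray is seated. I'll release and rise.

```bash
python3 -m pendant '[{"linear":[0,0,0],"twist":0},{"linear":[0,0,0],"twist":0},{"linear":[0,0,0],"twist":0},{"linear":[0,0,0],"twist":0},{"linear":[0,0,0],"twist":0}]' 110
python3 -m pendant '[{"linear":[0,0,8],"twist":0},{"linear":[0,0,30],"twist":0},{"linear":[0,0,60],"twist":0},{"linear":[0,0,95],"twist":0},{"linear":[0,0,130],"twist":0},{"linear":[0,0,155],"twist":0},{"linear":[0,0,165],"twist":0},{"linear":[0,0,165],"twist":0},{"linear":[0,0,165],"twist":0}]'
python3 - <<'E'
from m import *
f,P=get('wrist','w5.png'); f=f.astype(int); x,y,z=np.moveaxis(P,-1,0); b,g,r=np.moveaxis(f,-1,0)
ora=(r>110)&(r>1.7*g)&(b<110)&(abs(x-569)<120)
rect(P[ora&(z>57)&(z<72)],'tub'); q=P[ora&(z>57)&(z<72)]
A=np.c_[q[:,:2]-[569,-11],np.ones(len(q))]; print('plane',np.linalg.lstsq(A,q[:,2],rcond=None)[0]); rect(P[ora&(z>103)&(z<118)],'bar')
rect(P[(z>146)&(z<168)&(r<70)&(abs(x-560)<80)&(y>80)&(y<180)],'handle')
E
```

```text
time: 9.72
tool_pos: [570.7, -10.4, 85.2]
tcp_rot: [-3.142, -0.0, -1.517]
contact_force: [0.2, -0.8, 0.5]
grip_width: 51.5
time: 10.85
tool_pos: [570.1, -10.4, 249.0]
tcp_rot: [3.139, 0.0, -1.517]
contact_force: [-0.2, -0.8, 0.6]
grip_width: 52.0
tub 2919 minrect [ 591.7 -111.5] [146. 335.] 12.73 z 65.6
plane [ 1.14424793e-02 -1.37633258e-02  6.44726031e+01]
bar 1435 minrect [569.9 -11.3] [108.3  13.9] 2.95 z 111.9
handle 1940 minrect [563.5 136.9] [99.4 14.3] 2.74 z 159.5
```

View pics/w5.png

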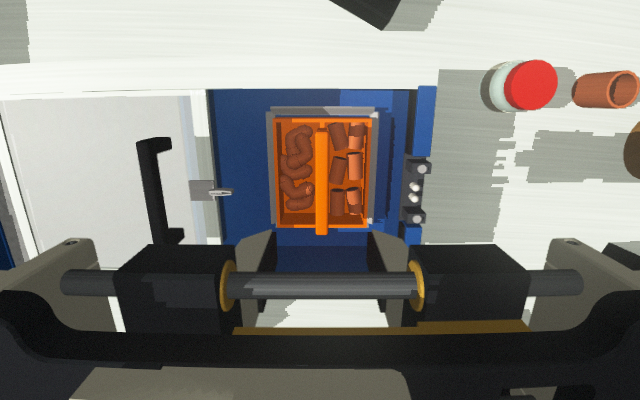

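The tray is flat in the nest, with the bar top at z 112 as expected. Next I'll grip the door's pull bar.

```bash
python3 -m pendant '[{"linear":[-1,15,0],"twist":0},{"linear":[-3,50,0],"twist":0},{"linear":[-5,90,0],"twist":0},{"linear":[-7,125,0],"twist":0},{"linear":[-8.5,147.5,0],"twist":-0.2},{"linear":[-8.5,147.5,0],"twist":-0.2},{"linear":[-8.5,147.5,-15],"twist":-0.2},{"linear":[-8.5,147.5,-40],"twist":-0.2},{"linear":[-8.5,147.5,-70],"twist":-0.2},{"linear":[-8.5,147.5,-95],"twist":-0.2},{"linear":[-8.5,147.5,-108],"twist":-0.2},{"linear":[-8.5,147.5,-113],"twist":-0.2},{"linear":[-8.5,147.5,-113],"twist":-0.2},{"linear":[-8.5,147.5,-113],"twist":-0.2}]'
python3 -m pendant '[{"linear":[0,0,0],"twist":0},{"linear":[0,0,0],"twist":0},{"linear":[0,0,0],"twist":0},{"linear":[0,0,0],"twist":0},{"linear":[0,0,0],"twist":0},{"linear":[0,0,0],"twist":0}]' 255
```

```text
time: 12.65
tool_pos: [562.7, 137.1, 138.1]
tcp_rot: [-3.14, -0.0, -1.52]
contact_force: [-0.1, -0.3, 0.8]
grip_width: 52.3
time: 13.4
tool_pos: [562.1, 137.4, 137.3]
tcp_rot: [-3.142, 0.0, -1.52]
contact_force: [0.2, 3.1, 0.7]
grip_width: 11.9
```

```bash
python3 -m pendant '[{"linear":[0.2,-4,0],"twist":0},{"linear":[0.6,-12,0],"twist":0},{"linear":[1.2,-24,0],"twist":0},{"linear":[2,-40,0],"twist":0},{"linear":[2.8,-56,0],"twist":0},{"linear":[3.6,-72,0],"twist":0},{"linear":[4.5,-88,0],"twist":0},{"linear":[5.3,-104,0],"twist":0},{"linear":[6.1,-120,0],"twist":0},{"linear":[6.8,-134,0],"twist":0},{"linear":[7.4,-146,0],"twist":0},{"linear":[7.9,-155,0],"twist":0},{"linear":[8.2,-162,0],"twist":0},{"linear":[8.4,-165,0],"twist":0},{"linear":[8.4,-165,0],"twist":0},{"linear":[8.4,-165,0],"twist":0},{"linear":[8.4,-165,0],"twist":0}]'
python3 - <<'E'
from m import *
f,P=get('wrist','w6.png'); f2,P2=get('scene','s6.png')
cv2.imwrite('pics/c6.png',np.hstack([f[:,:][60:310],cv2.resize(f2[130:270,280:500],None,fx=1,fy=250/140)[:, :150]]) if 0 else f)
E
```

```text
time: 15.52
tool_pos: [570.7, -28.3, 137.3]
tcp_rot: [-3.141, -0.001, -1.52]
contact_force: [2.8, -3.2, -0.5]
grip_width: 11.8
```

View pics/c6.png

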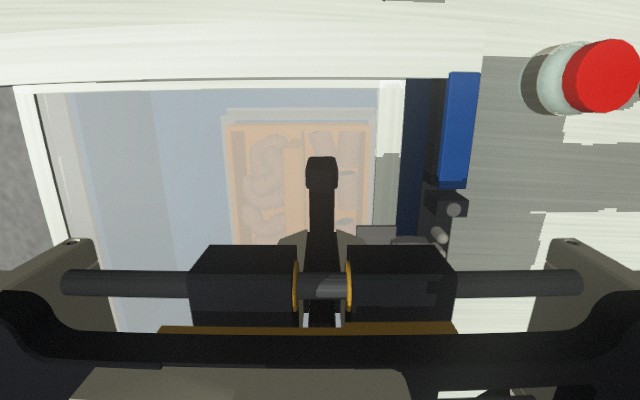

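The door is gripped by its bar with a small gap left to the jamb (door edge at col 404, buffers about 430). I'll continue slowly, watching the force.

```bash
python3 -m pendant '[{"linear":[0.1,-1,0],"twist":0},{"linear":[0.1,-2.5,0],"twist":0},{"linear":[0.2,-4,0],"twist":0},{"linear":[0.3,-5.5,0],"twist":0},{"linear":[0.4,-7,0],"twist":0},{"linear":[0.4,-8.5,0],"twist":0},{"linear":[0.5,-10,0],"twist":0}]'
python3 -m pendant '[{"linear":[0,-0.7,0],"twist":0},{"linear":[0.1,-1.4,0],"twist":0},{"linear":[0.1,-2,0],"twist":0}]'
python3 -m pendant '[{"linear":[0,-0.7,0],"twist":0},{"linear":[0.1,-1.4,0],"twist":0},{"linear":[0.1,-2,0],"twist":0}]'
```

```text
time: 16.5
tool_pos: [571.1, -37.8, 137.3]
tcp_rot: [-3.141, 0.0, -1.52]
contact_force: [4.0, 4.7, 0.0]
grip_width: 11.8
time: 16.88
tool_pos: [571.2, -39.0, 137.3]
tcp_rot: [-3.141, 0.002, -1.52]
contact_force: [3.8, 7.3, 0.4]
grip_width: 11.9
time: 17.25
tool_pos: [571.3, -40.2, 137.3]
tcp_rot: [-3.141, 0.003, -1.52]
contact_force: [3.8, 10.6, 1.2]
grip_width: 11.5
```

```bash
python3 -m pendant '[{"linear":[0.2,-0.5,0],"twist":0},{"linear":[0.4,-1,0],"twist":0},{"linear":[0.6,-1.5,0],"twist":0}]'
python3 -m pendant '[{"linear":[0,-0.5,0],"twist":0},{"linear":[0,-1,0],"twist":0},{"linear":[0.1,-1.5,0],"twist":0}]'
python3 -m pendant '[{"linear":[0,-0.5,0],"twist":0},{"linear":[0,-1,0],"twist":0},{"linear":[0.1,-1.5,0],"twist":0}]'
```

```text
time: 17.62
tool_pos: [571.3, -41.5, 137.3]
tcp_rot: [3.141, 0.003, -1.52]
contact_force: [1.0, 9.6, 2.6]
grip_width: 11.7
time: 18.0
tool_pos: [571.4, -42.7, 137.3]
tcp_rot: [3.141, 0.003, -1.52]
contact_force: [2.1, 10.5, 1.9]
grip_width: 12.0
time: 18.38
tool_pos: [571.5, -44.3, 137.3]
tcp_rot: [3.14, 0.003, -1.52]
contact_force: [1.6, 10.2, 2.2]
grip_width: 11.5
```

```bash
for i in 1; do python3 -m pendant '[{"linear":[0,-0.5,0],"twist":0},{"linear":[0,-1,0],"twist":0}]'; done
python3 -m pendant '[{"linear":[0,-0.4,0],"twist":0},{"linear":[0,-0.8,0],"twist":0}]'
```

```text
time: 18.62
tool_pos: [571.5, -45.6, 137.2]
tcp_rot: [3.141, 0.003, -1.52]
contact_force: [1.9, 9.4, 1.7]
grip_width: 11.7
time: 18.88
tool_pos: [571.6, -45.8, 137.3]
tcp_rot: [3.141, 0.004, -1.52]
contact_force: [1.2, 13.2, 3.0]
grip_width: 11.7
```

```bash
python3 - <<'E'
from m import *
print(bot.get_obs()['contact_force'])
f,P=get('wrist'); cv2.imwrite('pics/c7.png',cv2.resize(f[50:270,340:540],None,fx=2.5,fy=2.5))
E
```

```text
[ 1.19198436 13.15557744  2.97230469]
```

View pics/c7.png

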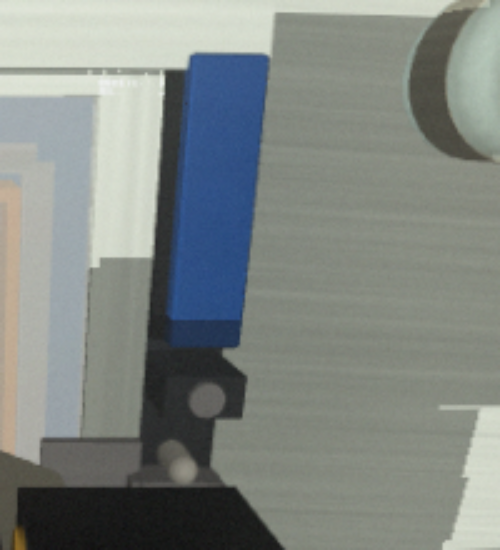

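```bash
python3 -m pendant '[{"linear":[0,-0.4,0],"twist":0},{"linear":[0,-0.4,0],"twist":0}]'
python3 -m pendant '[{"linear":[0,-0.5,0],"twist":0},{"linear":[0,-0.5,0],"twist":0}]'
```

```text
time: 19.18
tool_pos: [571.6, -45.8, 137.3]
tcp_rot: [3.141, 0.004, -1.52]
contact_force: [1.5, 14.0, 2.5]
grip_width: 12.3
time: 19.42
tool_pos: [571.5, -45.8, 137.3]
tcp_rot: [3.141, 0.005, -1.52]
contact_force: [2.0, 15.5, 2.0]
grip_width: 11.2
```

```bash
python3 -m pendant '[{"linear":[0,-0.5,0],"twist":0},{"linear":[0,-0.5,0],"twist":0}]'
python3 -m pendant '[{"linear":[0,-0.5,0],"twist":0},{"linear":[0,-0.5,0],"twist":0},{"linear":[0,-0.5,0],"twist":0}]'
```

```text
time: 19.68
tool_pos: [571.5, -45.8, 137.3]
tcp_rot: [3.141, 0.006, -1.52]
contact_force: [2.5, 17.2, 2.4]
grip_width: 11.7
time: 20.05
tool_pos: [571.6, -45.8, 137.3]
tcp_rot: [3.141, 0.007, -1.52]
contact_force: [3.2, 19.3, 3.2]
grip_width: 11.8
```

```bash
python3 -m pendant '[{"linear":[-0.3,1.5,0],"twist":0},{"linear":[-0.5,3,0],"twist":0},{"linear":[-0.5,4,0],"twist":0},{"linear":[-0.5,4,0],"twist":0}]'
python3 -m pendant '[{"linear":[0,0,0],"twist":0},{"linear":[0,0,0],"twist":0},{"linear":[0,0,0],"twist":0},{"linear":[0,0,0],"twist":0},{"linear":[0,0,0],"twist":0}]' 150
python3 -m pendant '[{"linear":[0,0,8],"twist":0},{"linear":[0,0,30],"twist":0},{"linear":[0,0,60],"twist":0},{"linear":[0,0,90],"twist":0},{"linear":[0,0,115],"twist":0},{"linear":[0,0,120],"twist":0},{"linear":[0,0,120],"twist":0},{"linear":[0,0,120],"twist":0}]'
cat > chk.py <<'E'
from m import *
import sys
f,P=get('wrist'); cv2.imwrite('pics/%s.png'%sys.argv[1],f); f=f.astype(int); x,y,z=np.moveaxis(P,-1,0); b,g,r=np.moveaxis(f,-1,0)
a=np.radians(2.9); c=np.array([562.3,128.5]); Rl=np.array([[np.cos(a),-np.sin(a)],[np.sin(a),np.cos(a)]])
L=(P[...,:2]-c)@Rl; X,Y=L[...,0],L[...,1]
hd=(z>150)&(z<165)&(abs(X)<70)&(Y>-230)&(Y<-120)&(r<70); q=np.c_[X[hd],Y[hd],z[hd]]; rect(q,'handle local (home y -175)'); print(np.median(q[:,1]))
tr=(z>126)&(z<139)&(X>60)&(X<135)&(Y<250)&(Y>-260);print('chest end (-240)',np.percentile(Y[tr&(X<118)],[.2,1]))
print('top z profile X70-88:',[(k,np.nanmedian(z[(X>60)&(X<88)&(abs(Y-k)<1)]).round(1)) for k in range(-240,-200,2)])
print(bot.get_obs()['tool_pos'])
E
python3 chk.py w8
```

```text
time: 20.55
tool_pos: [571.6, -45.8, 137.3]
tcp_rot: [-3.142, 0.0, -1.52]
contact_force: [4.4, 3.1, 0.6]
grip_width: 11.3
time: 21.18
tool_pos: [571.5, -46.2, 137.2]
tcp_rot: [3.141, -0.0, -1.52]
contact_force: [-0.4, -0.3, -0.1]
grip_width: 37.7
time: 22.18
tool_pos: [571.0, -46.0, 256.0]
tcp_rot: [3.139, 0.001, -1.52]
contact_force: [-0.1, -0.2, -0.2]
grip_width: 37.7
handle local (home y -175) 1542 minrect [   0.2 -175.4] [ 14.8 102.7] 89.88 z 159.9
-175.07851567174632
chest end (-240) [-239.17324977 -237.5859374 ]
top z profile X70-88: [(-240, np.float64(132.6)), (-238, np.float64(134.0)), (-236, np.float64(133.9)), (-234, np.float64(134.0)), (-232, np.float64(134.1)), (-230, np.float64(134.1)), (-228, np.float64(134.0)), (-226, np.float64(133.9)), (-224, np.float64(133.1)), (-222, np.float64(129.0)), (-220, np.float64(125.7)), (-218, np.float64(125.0)), (-216, np.float64(124.9)), (-214, np.float64(124.9)), (-212, np.float64(125.0)), (-210, np.float64(125.1)), (-208, np.float64(125.1)), (-206, np.float64(123.3)), (-204, np.float64(123.2)), (-202, np.float64(123.1))]
[571.08076134 -46.03475459 256.02964935]
```

View pics/w8.png

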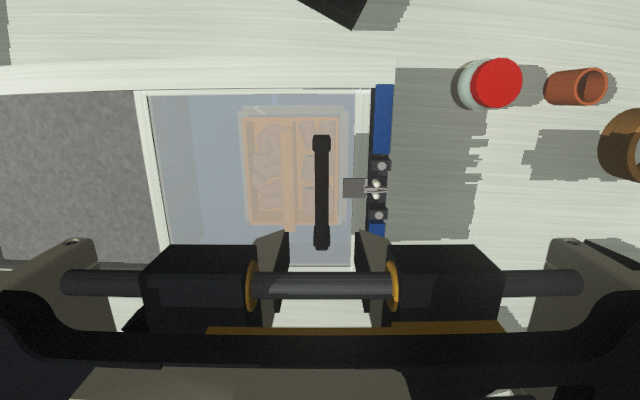

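The door's edge (col 368) meets the buffers (col 372) with the blade in the catch, and the handle measures -175.2 mm against a nominal -175. The tray sits below it and the bystanders are untouched. I'll hand in.

```bash
python3 -c "
from plant import bot
print(bot.close_job())"
```

```text
the job is handed in; nothing more can be done
None
```

The tray is seated in its nest and released, and the door is closed fully home. I handed the job in at about 22 s of the 64 s allowed.

- **Tray:** I lowered it into the nest until its weight came off the gripper, then let go. The grip bar's top measured 112 mm above the bench, the expected seated height, and the tray is within about 1 mm of level.
- **Door:** I gripped its pull bar and slid it home slowly through the catch. It came to a hard stop; I raised the push to a peak of about 19 N (limit 30 N at the buffers) to make sure, and it did not move further. I then eased off and released.
- **Last checks:** With the gripper clear, the handle was at about -175.2 mm along the chest's y, against -175 nominal at home. The depth profile showed no gap at the buffers. The arm was touching nothing, and the jar, tape and coupling were left alone.

None of the checks failed. The only disagreements were 1–2 mm between the cameras, corrected from close up before I lowered the tray.

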